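# Hold an impeller shaft level over the run-out rest

### The arm

A 6-joint arm with a two-finger parallel gripper is mounted at the origin on a cart in front of the work surface, level with it; the furniture and walls round the work are solid. World frame = base frame: x ahead of the robot, y to its left, z up, the work surface at z = 0. Lengths are in m, angles in rad, forces in N, time in s.
With the tool pointing down it reaches from about 0.325 to 0.925 m from the base axis. Payload 3.1 kg.
Tool frame: the origin (TCP) lies at the very end of the fingers, on their centre line; the grasp point (between the pads) lies 19 mm behind it (pinch_z is the distance from the TCP to the grasp point, in m); z points along the fingers, y is the line along which they close (so a half turn about z gives the same grasp; the last joint's range is limited). The gripper opens to 85 mm and grips with 20 to 120 N. Pads are 22 mm wide; open, the fingers measure 114 mm over their backs; the gripper's body (76 mm by 85 mm) begins 54 mm behind the grasp point. The pads swing forward as they close: fully open they stand 13 mm farther back than shut.
Start: joints at [-1.449, 0.217, 1.613, -0, 1.311, -0.112], TCP at [0.145, -0.608, 0.231] pointing down, gripper open.
Joint ranges: [-2.75, 2.75], [-0.78, 2.1], [0.31, 2.55], [-1.13, 4.27], [0.13, 2.63], [-2.58, 2.58]. Speed limits (rad/s): [2.79, 2.79, 3.14, 3.14, 3.14, 3.14].

### API

Orientations are given as a 3x3 rotation matrix whose columns are the frame's x, y, z axes.
In Python, from station import get_state, camera, finish_job, silhouettes, pinpoint, pinch_z gives the robot as it stands.
- The arm moves only by the tool jog_arm, never from a script. Its argument "motion" is a list of rows, each an object of numbers: "wx", "wy", "wz": the turn, a rotation vector about the world's x, y, z in units of 180 degrees (1.0 is 180 degrees); "dx", "dy", "dz": the shift along the world's x, y, z in units of 25 cm (1.0 is 25 cm); "jaw": the closure, from -1 (fully open) to 1 (shut). A call has exactly 8 rows; each row is the pose to reach, as a shift and turn from the pose commanded when the call began, turning the shorter way round; what a row does not reach only later rows make up. A row lasts 1/10 s, in which the tool goes at most 50 mm and 8.59 degrees, less where a joint would pass 70% of its speed; a pose out of reach is approached as far as the arm can. A call with a number of a shift or a turn outside -1 to 1 is refused whole. A call with a gripper value outside its range is refused whole. The fingers move at their own pace and stop on an object; "squeeze" is the grip in N (left out, the last holds). Time passes only in rows, so rows that repeat a pose let the fingers close, or fill a call up. It gives the time, the measured TCP pose, the force, the opening and the grip force at its end, in the units of the state.
- get_state(): the state, without advancing time (a new reading comes with each control period).
- camera(name): name is "scene" or "top" or "wrist"; returns a dict with "image" (480x640x3 uint8, red, green, blue), "camera_matrix" (3x3 intrinsics, pixels), "world_to_cam" (4x4, takes a point from world to camera coordinates). Camera axes: x right, y down, z forward; pixel columns grow to the right and rows downward; lengths in m; the calibration is good to about 2 mm. A picture is of the moment at which its call begins. There is no depth.
- finish_job(): hands the job in; it is judged then, once.
Trained networks look in the newest picture that a camera, given by its name, has taken for a name from the list of things; names that differ only in an ending like _2 or _b are one class to them, and where a whole thing is asked for, a point or a joint stands for the part that bears it (a point fixed in the world has none). Each returns a list of dicts, best first, with "score" (0 to 1); they miss things now and then, are a little off and sometimes report something else, mostly with a low value. They report only what shows in the picture. A call takes as long as a camera call.
- silhouettes(camera, query): "pixels" (480x640 bool, what is visible of it) and "rect" ([left, top, width, height] in pixels, round what is visible of it).
- pinpoint(camera, query): "centre" ([column, row] in pixels: a listed point, or the origin of a listed thing).
The state is a dict: "time_s": time; "joints": joint angles; "joint_velocities": joint speeds; "effort": joint torques, N m; "position": TCP position; "tcp_rot": TCP orientation; "contact_force": force on the tool from outside, world axes, zero at the start; "wrist_torque": the same for the moment, N m; "finger_gap": finger opening in m; "grip_force": force on a finger pad.
Only numpy, scipy, OpenCV 4.12 (cv2) and the standard library are available. Lean on these libraries where they do the work, as an engineer would, in place of code of your own. Each camera call takes 0.05 s, during which the arm holds its last target. There are 200 camera calls.

### The job

The reactor shaft with the six-bladed turbine (blue band on its hub) is next for the run-out check: pull the bench drawer right out, lift that shaft out by its balance point and carry it level to the roller rest. Hold it straight and centred above the two pairs of rollers, turbine at the dial gauge's end, about 25 mm above where it would lie and touching neither rollers nor gauge, and finish still holding it there, level and still, because the rollers must first be wiped. Leave the propeller shaft in the drawer and do not disturb the glassware and other things on the bench.

Things in the scene. Friction and masses are not known exactly. Their poses are not given: they have to be found in the camera images.
- unit: low white drawer unit fixed on the right of the worktop, 240 deep (its x) x 260 wide (its y) x 95 mm high, with one drawer. Origin: centre of its underside. Its -x axis points out of the drawer front, the way the drawer slides; it is turned 57 to 69 degrees clockwise, so that its front looks towards the robot's left
- unit_drawer0 (a joint): how far the drawer is out, m: 0 shut, stop at 0.166. Slides level along the unit's -x with about 2 N and stays where left. Grey front panel 15 mm thick, top edge 82 mm above the worktop; box behind it 207 mm deep, side walls' top 73 mm, floor 22 mm above the worktop. Inside, white plastic rests carry two shafts, one in front of the other
- unit_drawer0_handle (a point): middle of the drawer's handle: a level steel bow, bar 10 mm thick and straight over 104 mm along the unit's y, its centre 57 mm above the worktop and 40 mm in front of the drawer front (free gap behind the bar 35 mm). Moves with the drawer
- turbine_shaft: the wanted steel shaft, 204 mm long, 0.25 to 0.4 kg. Origin on its axis, y along it: bare round rod 10 mm thick from y = -81 to +74 mm; heavy magnet hub, diameter 34 mm, with a blue band, at y = 74 to 104; six-bladed turbine, diameter 45 mm, at y = -97 to -85, its collar to -81. Lies level in the front or the rear slot of the drawer rests, its y along the unit's y (hub at the unit's +y)
- balance_point (a point): balance point (centre of mass) of the turbine shaft, on the axis of the bare rod, 25.8 mm from the shaft's origin towards the hub and 48 mm from the hub's inner face. In the drawer it lies 56 mm above the worktop, nearly midway between the shaft's middle and a drawer rest
- propeller_shaft: the other shaft, to be left in the drawer: same rod and hub, same way round, but black band and three pitched blades. Origin and axes as the turbine shaft's. Slots (in either order): 66 and 116 mm behind the face of the drawer front, axes 56 mm above the worktop, cut in two 10 mm thick rests 56 mm either side of the drawer's middle, which rise 7 mm above the axes
- bench_rest: run-out rest fixed left of the middle, turned up to 0.35 rad: grey plate 62 x 150 x 10 mm (x, y, z), a pair of 19 mm rollers (7 mm wide, axles along y, 42 mm up, 21 mm apart) at y = +56 and at y = -56 mm, cheeks outside them to y = +-65, 44 mm high. Dial gauge, diameter 42 mm, 60 mm high, in front at x = -58, y = -28 mm, its plunger reaching to x = -7. Origin: centre of underside
- seat (a point): point on the rest midway between the roller pairs, 52 mm above the worktop, axes as the rest's: where the shaft's origin is when it lies on the rollers along y, turbine outside the -y rollers (the gauge's end), hub outside the +y rollers
- beaker_1000: 1 l glass beaker, 110 x 120 x 176 mm, bystander; origin at the centre of its underside
- flask_500: conical flask with brown content, 105 mm wide, 187 mm high, bystander; origin at the centre of its underside
- cylinder_250: tall glass measuring cylinder, foot 70 mm, 318 mm high, bystander; origin at the centre of its underside
- beaker_100: small glass beaker, 57 x 64 x 72 mm, bystander; origin at the centre of its underside
- timer: white bench timer lying flat, 60 x 68 x 18 mm, bystander; origin at the centre of its underside
- marker_blue: blue marker pen lying flat, 119 x 14 x 12 mm, bystander; origin at the centre of its underside
- filter_pack: stack of cream filter discs in a clear bag, lying flat, 129 x 113 x 13 mm, bystander; origin at the centre of its underside

How it is judged:
On the way, in this order (a step that is already met when the one before it is completed fails the run):
1. the drawer is pulled right out (at least 140 mm) (value of joint unit_drawer0 above 0.14 m), for 0.2 s.
2. the turbine shaft is lifted level, held at its balance point, its axis more than 105 mm above the worktop and so clear above the drawer (height (world z) of turbine_shaft above 0.105 m and angle between turbine_shaft's own y axis and vertical between 1.4308 and 1.7108 rad and distance between the grasp point and balance_point below 0.025 m and contact force between the fingers and turbine_shaft above 1 N), for 0.2 s.
At the end, for the whole second after the job is handed in: turbine shaft held still within 25 mm of its balance point, origin over the seat within 9 mm sideways and 12 mm lengthwise, 12 to 40 mm above it, hub at the +y end, parallel and level within 0.07 rad (4 degrees), not touching the rest; propeller shaft still in the drawer (x of turbine_shaft in the frame of seat between -0.009 and 0.009 m and y of turbine_shaft in the frame of seat between -0.012 and 0.012 m and z of turbine_shaft in the frame of seat between 0.012 and 0.04 m and y of balance_point in the frame of seat above 0.01 m and angle between the y axis of turbine_shaft and the y axis of bench_rest, either way round below 0.07 rad and angle between turbine_shaft's own y axis and vertical between 1.5008 and 1.6408 rad and distance between the grasp point and balance_point below 0.025 m and contact force between the fingers and turbine_shaft above 1 N and contact force between turbine_shaft and bench_rest below 0.05 N and linear speed of turbine_shaft below 0.02 m/s and angular speed of turbine_shaft below 0.15 rad/s and height (world z) of propeller_shaft below 0.07 m); the arm keeps its last pose, push and grip.
It fails at once if the turbine shaft is tipped more than 15 degrees from level (not (angle between turbine_shaft's own y axis and vertical between 1.3108 and 1.8308 rad)).
It fails at once if the turbine shaft knocks against the run-out rest (contact force between turbine_shaft and bench_rest above 1 N).
It fails at once if the propeller shaft is lifted out of its slots (height (world z) of propeller_shaft above 0.08 m).
It fails at once if a bystander is pushed more than 25 mm or knocked over (distance of any of beaker_1000, flask_500, cylinder_250, beaker_100, timer, marker_blue, filter_pack from where it was at the start of the episode above 0.025 m or angle between any of beaker_1000, flask_500, cylinder_250, beaker_100's own z axis and vertical above 0.6 rad).
It also fails if it takes over 54 s, if anything falls off the work surface, if the arm or the gripper's body presses on something with over 40 N, if the wrist force passes 120 N, or if a joint passes its speed limit or range.

## Working session

There is one attempt and no reset: what is moved stays moved. The work goes in short steps, Python scripts to look and compute and a tool call to move; the robot and the scene stay as the last step left them, time stands still between calls to the robot, and variables do not carry over. Pictures are saved under pics/ and viewed, at most 10 in all, crops included, and the job is handed in when it is done.

Besides the shell and the picture viewer there is one more tool, called as a command line: name --argument value ..., lists and objects as JSON in quotes. jog_arm: Moves the arm, as the interface text tells. Its arguments: {"type":"object","properties":{"motion":{"type":"array"},"squeeze":{"type":"number"}},"required":["motion"]}

```bash
mkdir -p pics; ls
cat > h.py <<'E'
import numpy as np, cv2
from station import *
def ray(c,px):
    K=c["camera_matrix"];T=c["world_to_cam"]
    d=np.linalg.inv(K)@np.array([px[0],px[1],1.]);R=T[:3,:3]
    return -R.T@T[:3,3], R.T@d
def atz(c,px,z):
    o,d=ray(c,px);return o+d*(z-o[2])/d[2]
def proj(c,P):
    p=c["world_to_cam"]@np.append(P,1);q=c["camera_matrix"]@p[:3];return q[:2]/q[2]
def save(c,n): cv2.imwrite("pics/"+n,c["image"][:,:,::-1])
E
python3 - <<'E'
from h import *
np.set_printoptions(precision=3,suppress=True)
zs=dict(unit=0,unit_drawer0_handle=.057,bench_rest=0,seat=.052,turbine_shaft=.056,balance_point=.056,propeller_shaft=.056,beaker_1000=0,flask_500=0,cylinder_250=0,beaker_100=0,timer=0,marker_blue=0,filter_pack=0)
for n in("top","scene"):
    c=camera(n);save(c,n+"0.png");print(n,-c["world_to_cam"][:3,:3].T@c["world_to_cam"][:3,3])
    for q,z in zs.items():
        print(q,[(round(r["score"],2),np.round(r["centre"]),atz(c,r["centre"],z)[:2]) for r in pinpoint(n,q)[:2]])
s=get_state();print(s["tcp_rot"],s["time_s"],pinch_z)
E
```

```text
pics
top [ 0.39  -0.054  1.404]
unit [(0.8, array([499., 256.]), array([ 0.538, -0.537])), (0.74, array([257., 282.]), array([0.476, 0.126]))]
unit_drawer0_handle [(0.68, array([454., 280.]), array([ 0.469, -0.395]))]
bench_rest [(0.97, array([258., 284.]), array([0.468, 0.124]))]
seat [(0.88, array([251., 282.]), array([0.472, 0.135]))]
turbine_shaft []
balance_point []
propeller_shaft []
beaker_1000 [(0.95, array([161., 247.]), array([0.576, 0.391])), (0.66, array([268., 233.]), array([0.61 , 0.097]))]
flask_500 [(0.75, array([161., 309.]), array([0.405, 0.385]))]
cylinder_250 [(0.72, array([236., 170.]), array([0.789, 0.186]))]
beaker_100 [(0.95, array([161., 247.]), array([0.576, 0.391])), (0.66, array([268., 233.]), array([0.61 , 0.097]))]
timer [(0.58, array([305., 325.]), array([ 0.359, -0.005]))]
marker_blue [(0.43, array([310., 258.]), array([ 0.538, -0.018]))]
filter_pack [(0.91, array([208., 232.]), array([0.615, 0.263]))]
scene [-0.264  0.93   0.848]
unit [(0.83, array([413., 200.]), array([ 0.536, -0.527]))]
unit_drawer0_handle [(0.84, array([413., 207.]), array([ 0.461,
[... 283 characters left out ...]
[412., 200.]), array([ 0.485, -0.428]))]
propeller_shaft []
beaker_1000 [(0.82, array([259., 274.]), array([0.634, 0.095])), (0.8, array([179., 343.]), array([0.586, 0.4  ]))]
flask_500 []
cylinder_250 [(0.65, array([195., 272.]), array([0.778, 0.192]))]
beaker_100 [(0.82, array([259., 274.]), array([0.634, 0.095])), (0.8, array([179., 343.]), array([0.586, 0.4  ]))]
timer [(0.67, array([366., 294.]), array([ 0.362, -0.011])), (0.31, array([414., 199.]), array([ 0.536, -0.533]))]
marker_blue [(0.67, array([312., 264.]), array([ 0.556, -0.032]))]
filter_pack [(0.97, array([216., 309.]), array([0.613, 0.265]))]
[[ 0.973  0.232  0.   ]
 [ 0.232 -0.973  0.   ]
 [ 0.    -0.    -1.   ]] 1.5 0.0187
```

View pics/top0.png

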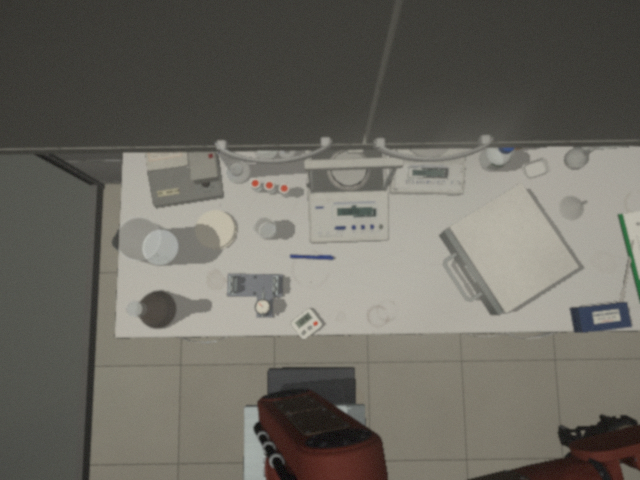

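View pics/scene0.png

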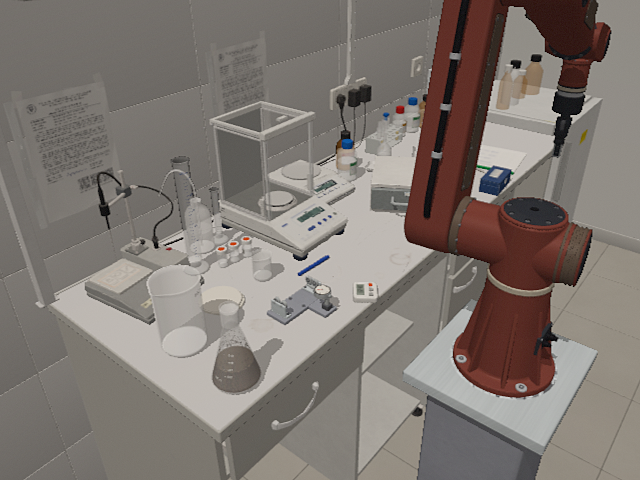

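Top view: the unit's top corners are at about (528,190), (582,267), (497,313) and (440,235), with the handle near (458,278). The rest is at (255,285) with the gauge at (263,307). Scene view agrees, and the way between unit and rest is clear. Next I'll refine the unit's and rest's yaw.

Run:
```python
from h import *
np.set_printoptions(precision=3,suppress=True)
c=camera("top")
for q,z in(("unit",.09),("bench_rest",.02),("unit_drawer0_handle",.06)):
    for r in silhouettes("top",q)[:2]:
        m=r["pixels"].astype(np.uint8);ct=max(cv2.findContours(m,0,1)[0],key=cv2.contourArea)
        b=cv2.boxPoints(cv2.minAreaRect(ct));P=np.array([atz(c,p,z)[:2] for p in b])
        e=P[1]-P[0],P[2]-P[1]
        print(q,round(r["score"],2),r["rect"],P.mean(0),[(np.linalg.norm(v).round(3),np.degrees(np.arctan2(v[1],v[0])).round(1)) for v in e])
im=c["image"];x=cv2.resize(np.hstack([im[260:330,215:305],im[225:325,425:515][:70]]),None,fx=4,fy=4,interpolation=2)
cv2.imwrite("pics/crop1.png",x[:,:,::-1])
```

```text
unit 0.56 [437.8, 186.0, 140.5, 129.8] [ 0.535 -0.515] [(np.float64(0.3), np.float64(-57.8)), (np.float64(0.264), np.float64(-150.6))]
bench_rest 0.88 [229.2, 275.2, 59.0, 44.6] [0.438 0.13 ] [(np.float64(0.148), np.float64(-90.8)), (np.float64(0.114), np.float64(179.9))]
unit_drawer0_handle 0.82 [439.4, 228.8, 63.2, 86.5] [ 0.481 -0.424] [(np.float64(0.075), np.float64(-59.6)), (np.float64(0.259), np.float64(-151.3))]
```

View pics/crop1.png

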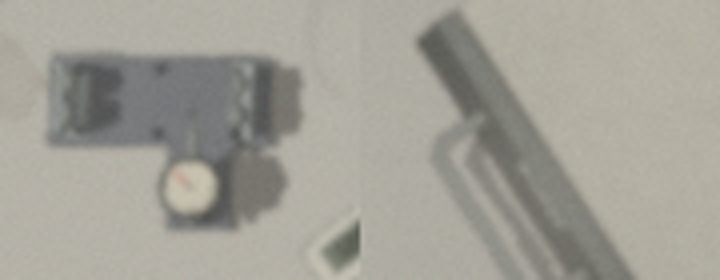

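The crop shows the rest near yaw 0, with the gauge below it at (188,185), and the drawer front and bow handle on the right. Unit yaw comes out at about -60.5°. Moving above the handle.

jog_arm --motion '[{"dx": 1.0, "dy": 0.8, "dz": -0.1, "wz": 0.089, "jaw": 0.0}, {"dx": 1.0, "dy": 0.8, "dz": -0.1, "wz": 0.089, "jaw": 0.0}, {"dx": 1.0, "dy": 0.8, "dz": -0.1, "wz": 0.089, "jaw": 0.0}, {"dx": 1.0, "dy": 0.8, "dz": -0.1, "wz": 0.089, "jaw": 0.0}, {"dx": 1.0, "dy": 0.8, "dz": -0.1, "wz": 0.089, "jaw": 0.0}, {"dx": 1.0, "dy": 0.8, "dz": -0.1, "wz": 0.089, "jaw": 0.0}, {"dx": 1.0, "dy": 0.8, "dz": -0.1, "wz": 0.089, "jaw": 0.0}, {"dx": 1.0, "dy": 0.8, "dz": -0.1, "wz": 0.089, "jaw": 0.0}]' --squeeze 60

```text
validation failed for argument at $.mo...
```

Run:
```python
from h import *
np.set_printoptions(precision=3,suppress=True)
c=camera("wrist");save(c,"w1.png")
for r in pinpoint("wrist","unit_drawer0_handle"): print(r["score"],r["centre"],atz(c,r["centre"],.057))
s=get_state();print(s["position"],s["finger_gap"],s["time_s"],s["joints"],c["camera_matrix"][0])
```

```text
[ 0.145 -0.608  0.231] 0.08498424566112117 1.8 [-1.449  0.217  1.613  0.     1.311 -0.112] [375.825   0.    315.047]
```

View pics/w1.png

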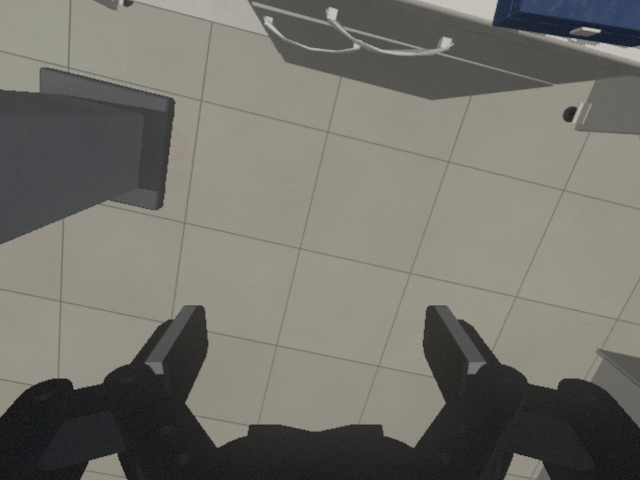

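The arm did not move, because the call was refused. The wrist picture still shows the floor, with the bench edge at the top. Retrying with all keys in every row.

jog_arm --motion '[{"wx": 0, "wy": 0, "wz": 0.089, "dx": 1.0, "dy": 0.8, "dz": -0.1, "jaw": 0.0}, {"wx": 0, "wy": 0, "wz": 0.089, "dx": 1.0, "dy": 0.8, "dz": -0.1, "jaw": 0.0}, {"wx": 0, "wy": 0, "wz": 0.089, "dx": 1.0, "dy": 0.8, "dz": -0.1, "jaw": 0.0}, {"wx": 0, "wy": 0, "wz": 0.089, "dx": 1.0, "dy": 0.8, "dz": -0.1, "jaw": 0.0}, {"wx": 0, "wy": 0, "wz": 0.089, "dx": 1.0, "dy": 0.8, "dz": -0.1, "jaw": 0.0}, {"wx": 0, "wy": 0, "wz": 0.089, "dx": 1.0, "dy": 0.8, "dz": -0.1, "jaw": 0.0}, {"wx": 0, "wy": 0, "wz": 0.089, "dx": 1.0, "dy": 0.8, "dz": -0.1, "jaw": 0.0}, {"wx": 0, "wy": 0, "wz": 0.089, "dx": 1.0, "dy": 0.8, "dz": -0.1, "jaw": 0.0}]' --squeeze 60

```text
time_s: 2.6
position: [0.397, -0.4056, 0.206]
tcp_rot: [[0.869, 0.495, 0.0], [0.495, -0.869, 0.001], [0.001, -0.001, -1.0]]
contact_force: [-1.0, -0.7, 0.1]
finger_gap: 0.0432
grip_force: 0.0
```

Run:
```python
from h import *
np.set_printoptions(precision=3,suppress=True)
c=camera("wrist");save(c,"w2.png")
for r in pinpoint("wrist","unit_drawer0_handle"): print(r["score"],r["centre"],atz(c,r["centre"],.057))
s=get_state();print(s["position"],s["finger_gap"],s["time_s"],s["joints"])
print(proj(c,[.465,-.393,.057]))
```

```text
0.59 [356.8, 131.3] [ 0.471 -0.4    0.057]
[ 0.395 -0.408  0.206] 0.04240349207706683 2.7 [-0.925  0.119  1.774 -0.001  1.248  0.131]
[344.644 133.41 ]
```

View pics/w2.png

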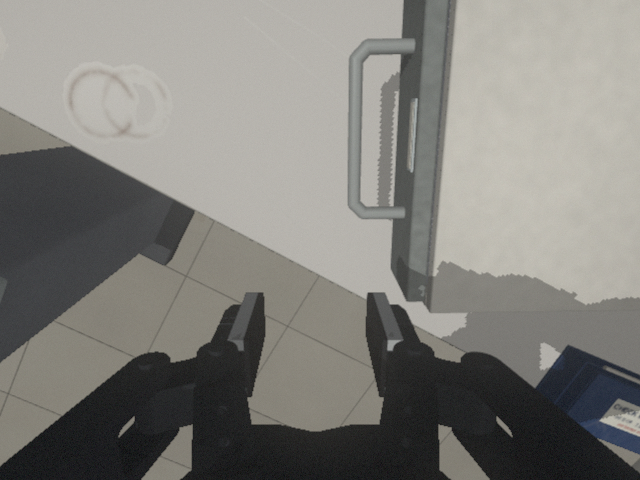

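The bar of the handle runs vertically at column ~355, rows 60–205, middle (355,131). It is aligned with the fingers. Lowering onto it.

jog_arm --motion '[{"wx": 0, "wy": 0, "wz": 0, "dx": 0.3, "dy": 0.036, "dz": -0.2, "jaw": 0.2}, {"wx": 0, "wy": 0, "wz": 0, "dx": 0.3, "dy": 0.036, "dz": -0.2, "jaw": 0.2}, {"wx": 0, "wy": 0, "wz": 0, "dx": 0.3, "dy": 0.036, "dz": -0.3, "jaw": 0.2}, {"wx": 0, "wy": 0, "wz": 0, "dx": 0.3, "dy": 0.036, "dz": -0.45, "jaw": 0.2}, {"wx": 0, "wy": 0, "wz": 0, "dx": 0.3, "dy": 0.036, "dz": -0.6, "jaw": 0.2}, {"wx": 0, "wy": 0, "wz": 0, "dx": 0.3, "dy": 0.036, "dz": -0.67, "jaw": 0.2}, {"wx": 0, "wy": 0, "wz": 0, "dx": 0.3, "dy": 0.036, "dz": -0.67, "jaw": 0.2}, {"wx": 0, "wy": 0, "wz": 0, "dx": 0.3, "dy": 0.036, "dz": -0.67, "jaw": 1}]' --squeeze 60

```text
time_s: 3.5
position: [0.4689, -0.4004, 0.0394]
tcp_rot: [[0.872, 0.49, -0.0], [0.49, -0.872, -0.0], [-0.0, 0.0, -1.0]]
contact_force: [-0.5, 0.1, -0.0]
finger_gap: 0.0205
grip_force: 0.0
```

jog_arm --motion '[{"wx": 0, "wy": 0, "wz": 0, "dx": 0, "dy": 0, "dz": 0, "jaw": 1}, {"wx": 0, "wy": 0, "wz": 0, "dx": 0, "dy": 0, "dz": 0, "jaw": 1}, {"wx": 0, "wy": 0, "wz": 0, "dx": 0, "dy": 0, "dz": 0, "jaw": 1}, {"wx": 0, "wy": 0, "wz": 0, "dx": 0, "dy": 0, "dz": 0, "jaw": 1}, {"wx": 0, "wy": 0, "wz": 0, "dx": 0, "dy": 0, "dz": 0, "jaw": 1}, {"wx": 0, "wy": 0, "wz": 0, "dx": -0.015, "dy": 0.027, "dz": 0, "jaw": 1}, {"wx": 0, "wy": 0, "wz": 0, "dx": -0.03, "dy": 0.053, "dz": 0, "jaw": 1}, {"wx": 0, "wy": 0, "wz": 0, "dx": -0.045, "dy": 0.08, "dz": 0, "jaw": 1}]'

```text
time_s: 4.3
position: [0.4575, -0.3803, 0.0394]
tcp_rot: [[0.871, 0.492, -0.001], [0.492, -0.871, -0.003], [-0.002, 0.002, -1.0]]
contact_force: [-5.5, -4.3, 1.4]
finger_gap: 0.0076
grip_force: 59.6
```

jog_arm --motion '[{"wx": 0, "wy": 0, "wz": 0, "dx": -0.035, "dy": 0.062, "dz": 0, "jaw": 1}, {"wx": 0, "wy": 0, "wz": 0, "dx": -0.08, "dy": 0.142, "dz": 0, "jaw": 1}, {"wx": 0, "wy": 0, "wz": 0, "dx": -0.125, "dy": 0.221, "dz": 0, "jaw": 1}, {"wx": 0, "wy": 0, "wz": 0, "dx": -0.17, "dy": 0.301, "dz": 0, "jaw": 1}, {"wx": 0, "wy": 0, "wz": 0, "dx": -0.215, "dy": 0.38, "dz": 0, "jaw": 1}, {"wx": 0, "wy": 0, "wz": 0, "dx": -0.25, "dy": 0.443, "dz": 0, "jaw": 1}, {"wx": 0, "wy": 0, "wz": 0, "dx": -0.27, "dy": 0.478, "dz": 0, "jaw": 1}, {"wx": 0, "wy": 0, "wz": 0, "dx": -0.27, "dy": 0.478, "dz": 0, "jaw": 1}]'

```text
time_s: 5.1
position: [0.3862, -0.2597, 0.0393]
tcp_rot: [[0.869, 0.495, -0.01], [0.495, -0.869, -0.002], [-0.009, -0.003, -1.0]]
contact_force: [-15.7, -9.0, 7.8]
finger_gap: 0.0077
grip_force: 60.9
```

jog_arm --motion '[{"wx": 0, "wy": 0, "wz": 0, "dx": 0, "dy": 0, "dz": 0, "jaw": 0.3}, {"wx": 0, "wy": 0, "wz": 0, "dx": 0, "dy": 0, "dz": 0, "jaw": 0.3}, {"wx": 0, "wy": 0, "wz": 0, "dx": 0, "dy": 0, "dz": 0, "jaw": 0.3}, {"wx": 0, "wy": 0, "wz": 0, "dx": 0, "dy": 0, "dz": 0.2, "jaw": 0.3}, {"wx": 0, "wy": 0, "wz": 0, "dx": 0, "dy": 0, "dz": 0.4, "jaw": 0.3}, {"wx": 0, "wy": 0, "wz": 0, "dx": 0.03, "dy": -0.15, "dz": 0.6, "jaw": 0.1}, {"wx": 0, "wy": 0, "wz": 0, "dx": 0.05, "dy": -0.35, "dz": 0.7, "jaw": 0.1}, {"wx": 0, "wy": 0, "wz": 0, "dx": 0.05, "dy": -0.5, "dz": 0.72, "jaw": 0.1}]'

```text
time_s: 5.9
position: [0.406, -0.3817, 0.2218]
tcp_rot: [[0.87, 0.493, 0.006], [0.493, -0.87, -0.005], [0.003, 0.007, -1.0]]
contact_force: [0.3, -0.1, 0.0]
finger_gap: 0.0382
grip_force: 0.0
```

jog_arm --motion '[{"wx": 0, "wy": 0, "wz": 0, "dx": 0, "dy": 0, "dz": 0, "jaw": 0.1}, {"wx": 0, "wy": 0, "wz": 0, "dx": 0, "dy": 0, "dz": 0, "jaw": 0.1}, {"wx": 0, "wy": 0, "wz": 0, "dx": 0, "dy": 0, "dz": 0, "jaw": 0.1}, {"wx": 0, "wy": 0, "wz": 0, "dx": 0, "dy": 0, "dz": 0, "jaw": 0.1}, {"wx": 0, "wy": 0, "wz": 0, "dx": 0, "dy": 0, "dz": 0, "jaw": 0.1}, {"wx": 0, "wy": 0, "wz": 0, "dx": 0, "dy": 0, "dz": 0, "jaw": 0.1}, {"wx": 0, "wy": 0, "wz": 0, "dx": 0, "dy": 0, "dz": 0, "jaw": 0.1}, {"wx": 0, "wy": 0, "wz": 0, "dx": 0, "dy": 0, "dz": 0, "jaw": 0.1}]'

```text
time_s: 6.7
position: [0.4035, -0.3798, 0.2176]
tcp_rot: [[0.871, 0.491, 0.0], [0.491, -0.871, -0.0], [0.0, 0.0, -1.0]]
contact_force: [0.4, -0.1, 0.1]
finger_gap: 0.0384
grip_force: 0.0
```

Run:
```python
from h import *
np.set_printoptions(precision=3,suppress=True)
for n in("wrist","top"):
    c=camera(n);save(c,n+"3.png")
    for q in("unit_drawer0_handle","turbine_shaft","propeller_shaft","balance_point"):
        for r in pinpoint(n,q)[:2]: print(n,q,round(r["score"],2),r["centre"],atz(c,r["centre"],.0565))
s=get_state();print(s["position"],s["tcp_rot"],s["time_s"])
```

```text
wrist unit_drawer0_handle 0.93 [176.2, 162.3] [ 0.386 -0.263  0.056]
wrist propeller_shaft 0.64 [303.7, 151.9] [ 0.443 -0.348  0.056]
wrist propeller_shaft 0.25 [370.1, 166.7] [ 0.459 -0.4    0.056]
wrist balance_point 0.9 [374.1, 128.7] [ 0.486 -0.387  0.056]
top unit_drawer0_handle 0.94 [403.2, 313.3] [ 0.386 -0.26   0.056]
top turbine_shaft 0.85 [453.1, 283.8] [ 0.46  -0.393  0.056]
top propeller_shaft 0.9 [436.2, 290.5] [ 0.444 -0.348  0.056]
top propeller_shaft 0.49 [158.0, 244.0] [0.575 0.381 0.056]
top balance_point 0.74 [448.9, 276.0] [ 0.481 -0.383  0.056]
top balance_point 0.71 [401.1, 311.5] [ 0.391 -0.255  0.056]
[ 0.403 -0.38   0.218] [[ 0.871  0.491 -0.   ]
 [ 0.491 -0.871  0.   ]
 [-0.    -0.    -1.   ]] 7.2
```

View pics/wrist3.png

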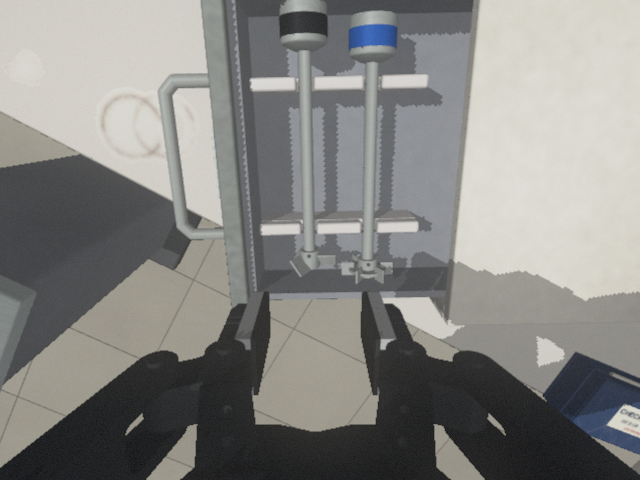

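The drawer is open. The blue-banded turbine shaft is in the rear slot: hub face at (372,62), collar end at (367,258). The propeller shaft is in front, at column ~305. Computing the axis.

Run:
```python
from h import *
np.set_printoptions(precision=4,suppress=True)
c=camera("wrist")
im=c["image"].astype(int)
a=atz(c,(371.5,100),.056)[:2];b=atz(c,(368,205),.056)[:2]
u=(a-b)/np.linalg.norm(a-b);print("axis dir",u,np.degrees(np.arctan2(u[1],u[0])))
h=atz(c,(372,62),.056)[:2];e=atz(c,(367.5,256),.056)[:2];print("hubface",h,"collar",e,np.linalg.norm(h-e))
r1=atz(c,(371.5,83),.056)[:2];r2=atz(c,(368,226),.056)[:2];print("rests",r1,r2,np.linalg.norm(r1-r2))
print("bp",h-.048*u,(h+e)/2+.0293*u, "from net",atz(c,(374.1,128.7),.056)[:2])
for y in(110,150,190): print(y,im[y,355:385].sum(1))
```

```text
axis dir [0.8661 0.4998] 29.98718578939593
hubface [ 0.5252 -0.3606] collar [ 0.3931 -0.4387] 0.15344274489908483
rests [ 0.5128 -0.3679] [ 0.4163 -0.4248] 0.11196395770358401
bp [ 0.4836 -0.3846] [ 0.4845 -0.385 ] from net [ 0.4857 -0.3872]
110 [453 446 453 454 446 452 442 444 419 388 392 435 461 482 495 512 519 504
 482 455 417 368 395 449 447 444 446 422 348 317]
150 [445 445 451 455 451 443 450 448 394 381 429 460 479 494 504 514 505 479
 444 407 372 409 447 442 446 409 346 314 326 326]
190 [457 450 451 439 457 442 443 415 403 440 460 487 503 518 519 505 484 440
 397 358 398 452 446 450 434 373 324 325 328 333]
```

jog_arm --motion '[{"wx": 0, "wy": 0, "wz": 0.003, "dx": 0.2, "dy": -0.012, "dz": 0, "jaw": 0.1}, {"wx": 0, "wy": 0, "wz": 0.003, "dx": 0.322, "dy": -0.02, "dz": -0.05, "jaw": 0.1}, {"wx": 0, "wy": 0, "wz": 0.003, "dx": 0.322, "dy": -0.02, "dz": -0.2, "jaw": 0.1}, {"wx": 0, "wy": 0, "wz": 0.003, "dx": 0.322, "dy": -0.02, "dz": -0.35, "jaw": 0.1}, {"wx": 0, "wy": 0, "wz": 0.003, "dx": 0.322, "dy": -0.02, "dz": -0.5, "jaw": 0.1}, {"wx": 0, "wy": 0, "wz": 0.003, "dx": 0.322, "dy": -0.02, "dz": -0.65, "jaw": 0.1}, {"wx": 0, "wy": 0, "wz": 0.003, "dx": 0.322, "dy": -0.02, "dz": -0.72, "jaw": 0.1}, {"wx": 0, "wy": 0, "wz": 0.003, "dx": 0.322, "dy": -0.02, "dz": -0.72, "jaw": 0.1}]'

```text
time_s: 8.05
position: [0.4817, -0.3829, 0.0341]
tcp_rot: [[0.866, 0.499, -0.005], [0.499, -0.866, 0.005], [-0.002, -0.007, -1.0]]
contact_force: [-0.3, 0.2, -1.0]
finger_gap: 0.0383
grip_force: 0.0
```

jog_arm --motion '[{"wx": 0, "wy": 0, "wz": 0, "dx": 0, "dy": 0, "dz": 0, "jaw": 0.4}, {"wx": 0, "wy": 0, "wz": 0, "dx": 0, "dy": 0, "dz": 0, "jaw": 0.6}, {"wx": 0, "wy": 0, "wz": 0, "dx": 0, "dy": 0, "dz": 0, "jaw": 1}, {"wx": 0, "wy": 0, "wz": 0, "dx": 0, "dy": 0, "dz": 0, "jaw": 1}, {"wx": 0, "wy": 0, "wz": 0, "dx": 0, "dy": 0, "dz": 0, "jaw": 1}, {"wx": 0, "wy": 0, "wz": 0, "dx": 0, "dy": 0, "dz": 0, "jaw": 1}, {"wx": 0, "wy": 0, "wz": 0, "dx": 0, "dy": 0, "dz": 0, "jaw": 1}, {"wx": 0, "wy": 0, "wz": 0, "dx": 0, "dy": 0, "dz": 0, "jaw": 1}]' --squeeze 80

```text
time_s: 8.85
position: [0.4855, -0.3865, 0.0404]
tcp_rot: [[0.866, 0.5, 0.003], [0.5, -0.866, -0.003], [0.001, 0.005, -1.0]]
contact_force: [-0.3, 0.4, 7.1]
finger_gap: 0.0071
grip_force: 78.3
```

jog_arm --motion '[{"wx": 0, "wy": 0, "wz": 0, "dx": 0, "dy": 0, "dz": 0.03, "jaw": 1}, {"wx": 0, "wy": 0, "wz": 0, "dx": 0, "dy": 0, "dz": 0.08, "jaw": 1}, {"wx": 0, "wy": 0, "wz": 0, "dx": 0, "dy": 0, "dz": 0.14, "jaw": 1}, {"wx": 0, "wy": 0, "wz": 0, "dx": 0, "dy": 0, "dz": 0.22, "jaw": 1}, {"wx": 0, "wy": 0, "wz": 0, "dx": 0, "dy": 0, "dz": 0.3, "jaw": 1}, {"wx": 0, "wy": 0, "wz": 0, "dx": 0, "dy": 0, "dz": 0.37, "jaw": 1}, {"wx": 0, "wy": 0, "wz": 0, "dx": 0, "dy": 0, "dz": 0.42, "jaw": 1}, {"wx": 0, "wy": 0, "wz": 0, "dx": 0, "dy": 0, "dz": 0.44, "jaw": 1}]'

```text
time_s: 9.65
position: [0.4847, -0.3857, 0.15]
tcp_rot: [[0.866, 0.499, 0.002], [0.499, -0.866, -0.002], [0.001, 0.003, -1.0]]
contact_force: [0.5, -0.1, -3.4]
finger_gap: 0.0071
grip_force: 78.1
```

jog_arm --motion '[{"wx": 0, "wy": 0, "wz": 0, "dx": 0, "dy": 0, "dz": 0, "jaw": 1}, {"wx": 0, "wy": 0, "wz": 0, "dx": 0, "dy": 0, "dz": 0, "jaw": 1}, {"wx": 0, "wy": 0, "wz": 0, "dx": 0, "dy": 0, "dz": 0, "jaw": 1}, {"wx": 0, "wy": 0, "wz": 0, "dx": 0, "dy": 0, "dz": 0, "jaw": 1}, {"wx": 0, "wy": 0, "wz": 0, "dx": 0, "dy": 0, "dz": 0, "jaw": 1}, {"wx": 0, "wy": 0, "wz": 0, "dx": 0, "dy": 0, "dz": 0, "jaw": 1}, {"wx": 0, "wy": 0, "wz": 0, "dx": 0, "dy": 0, "dz": 0, "jaw": 1}, {"wx": 0, "wy": 0, "wz": 0, "dx": 0, "dy": 0, "dz": 0, "jaw": 1}]'

```text
time_s: 10.45
position: [0.4839, -0.385, 0.1476]
tcp_rot: [[0.866, 0.499, -0.0], [0.499, -0.866, -0.0], [-0.0, -0.0, -1.0]]
contact_force: [0.4, 0.6, -3.8]
finger_gap: 0.0071
grip_force: 78.1
```

Run:
```python
from h import *
np.set_printoptions(precision=3,suppress=True)
c=camera("wrist");save(c,"wrist4.png")
s=get_state();print(s["position"],s["tcp_rot"],s["time_s"],s["contact_force"],s["wrist_torque"],s["finger_gap"],s["joints"])
z=s["position"][2]+.0187
for q in("turbine_shaft","balance_point"):
    for r in pinpoint("wrist",q)[:2]: print(q,r["score"],r["centre"],atz(c,r["centre"],z))
```

```text
[ 0.484 -0.385  0.148] [[ 0.866  0.499  0.   ]
 [ 0.499 -0.866 -0.   ]
 [-0.     0.    -1.   ]] 10.5 [-0.363 -0.252 -3.512] [ 0.011 -0.05   0.037] 0.007150069457006751 [-0.785  0.284  1.697 -0.     1.161  0.263]
turbine_shaft 0.68 [314.1, 387.6] [ 0.463 -0.398  0.166]
balance_point 0.77 [316.3, 326.9] [ 0.487 -0.385  0.166]
```

View pics/wrist4.png

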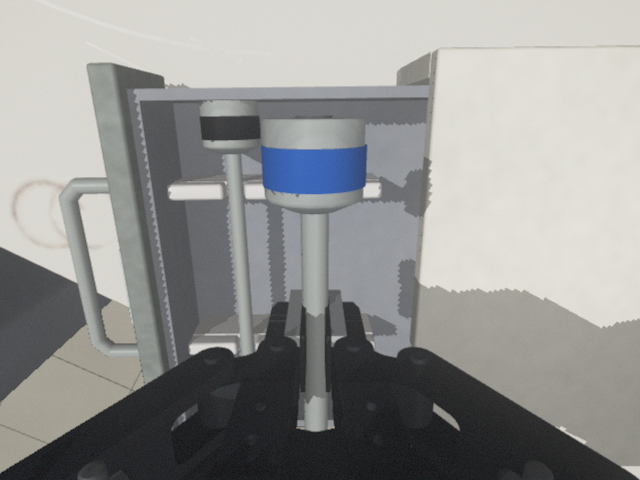

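The shaft is held level at its balance point, hub face at about (315,210), and the propeller shaft is still in its slots. Carrying it towards the rest.

jog_arm --motion '[{"wx": 0, "wy": 0, "wz": 0, "dx": -0.01, "dy": 0.02, "dz": 0.05, "jaw": 1}, {"wx": 0, "wy": 0, "wz": 0.01, "dx": -0.03, "dy": 0.08, "dz": 0.1, "jaw": 1}, {"wx": 0, "wy": 0, "wz": 0.03, "dx": -0.06, "dy": 0.18, "dz": 0.15, "jaw": 1}, {"wx": 0, "wy": 0, "wz": 0.05, "dx": -0.1, "dy": 0.3, "dz": 0.18, "jaw": 1}, {"wx": 0, "wy": 0, "wz": 0.07, "dx": -0.14, "dy": 0.43, "dz": 0.2, "jaw": 1}, {"wx": 0, "wy": 0, "wz": 0.09, "dx": -0.17, "dy": 0.57, "dz": 0.2, "jaw": 1}, {"wx": 0, "wy": 0, "wz": 0.11, "dx": -0.19, "dy": 0.7, "dz": 0.2, "jaw": 1}, {"wx": 0, "wy": 0, "wz": 0.125, "dx": -0.2, "dy": 0.8, "dz": 0.2, "jaw": 1}]'

```text
time_s: 11.4
position: [0.4332, -0.183, 0.1986]
tcp_rot: [[0.607, 0.794, 0.001], [0.794, -0.607, 0.0], [0.001, 0.001, -1.0]]
contact_force: [-0.0, -0.3, -3.7]
finger_gap: 0.0073
grip_force: 78.3
```

jog_arm --motion '[{"wx": 0, "wy": 0, "wz": 0.015, "dx": 0, "dy": 0.1, "dz": 0, "jaw": 1}, {"wx": 0, "wy": 0, "wz": 0.03, "dx": 0, "dy": 0.2, "dz": 0, "jaw": 1}, {"wx": 0, "wy": 0, "wz": 0.05, "dx": 0, "dy": 0.32, "dz": 0, "jaw": 1}, {"wx": 0, "wy": 0, "wz": 0.07, "dx": 0, "dy": 0.44, "dz": 0, "jaw": 1}, {"wx": 0, "wy": 0, "wz": 0.09, "dx": 0.01, "dy": 0.56, "dz": 0, "jaw": 1}, {"wx": 0, "wy": 0, "wz": 0.11, "dx": 0.02, "dy": 0.66, "dz": 0, "jaw": 1}, {"wx": 0, "wy": 0, "wz": 0.12, "dx": 0.03, "dy": 0.74, "dz": 0, "jaw": 1}, {"wx": 0, "wy": 0, "wz": 0.125, "dx": 0.03, "dy": 0.78, "dz": 0, "jaw": 1}]'

```text
time_s: 12.2
position: [0.4415, 0.0116, 0.1987]
tcp_rot: [[0.257, 0.966, 0.002], [0.966, -0.257, 0.0], [0.001, 0.002, -1.0]]
contact_force: [-0.3, 0.1, -3.3]
finger_gap: 0.0073
grip_force: 78.3
```

Run:
```python
from h import *
np.set_printoptions(precision=3,suppress=True)
c=camera("wrist");save(c,"wrist5.png")
s=get_state();print(s["position"],s["tcp_rot"],s["time_s"],s["contact_force"],s["joints"])
for q,z in(("bench_rest",0),("seat",.052)):
    for r in pinpoint("wrist",q)[:2]: print(q,r["score"],r["centre"],atz(c,r["centre"],z))
for i in range(3): print([round(v,1) for v in proj(c,[.472,.13+[-.065,0,.065][i],.044])])
```

```text
[0.441 0.012 0.198] [[ 0.257  0.966  0.001]
 [ 0.966 -0.257  0.001]
 [ 0.002  0.001 -1.   ]] 12.25 [-0.107  1.653 -3.634] [-0.132 -0.158  2.062  0.002  1.237  0.127]
bench_rest 0.72 [310.6, 62.0] [0.47  0.128 0.   ]
seat 0.94 [304.5, 47.9] [0.467 0.132 0.052]
[np.float64(334.5), np.float64(140.3)]
[np.float64(312.5), np.float64(50.0)]
[np.float64(287.2), np.float64(-54.2)]
```

View pics/wrist5.png

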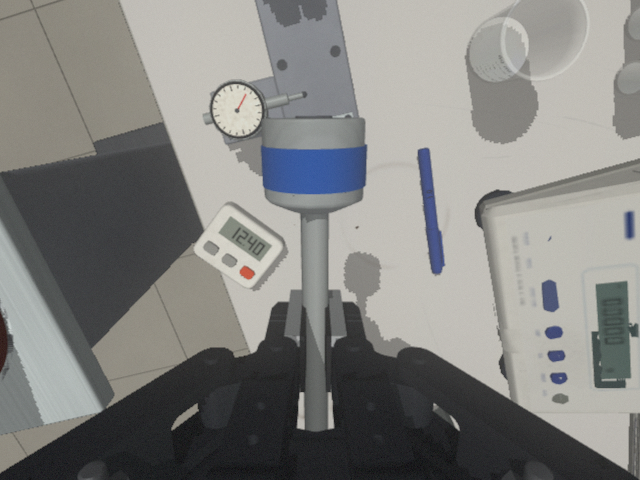

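Wrist view: the plate is ahead, with its right edge from (338,0) to (357,112), left edge from (257,0) to (270,75), holes at (282,65) and (335,51), and the gauge plunger tip at (306,94). The pen, timer and beaker are clear of the path. Computing the rest pose.

Run:
```python
from h import *
np.set_printoptions(precision=4,suppress=True)
c=camera("wrist");t=cv2.imread("pics/top0.png")
L=[atz(c,p,.01)[:2] for p in((257,0),(270,75))];R=[atz(c,p,.01)[:2] for p in((338,0),(357,112))]
for n,(a,b) in(("L",L),("R",R)):
    d=a-b;print(n,a,b,"psi",np.degrees(np.arctan2(-d[0],d[1])))
print("holes",[atz(c,p,.01)[:2] for p in((282,65),(335,51))],"plunger",atz(c,(306,94),.052)[:2])
ct=camera("top")
for n,p,z in(("lt",(227.5,273.75),.01),("lb",(226.75,296.25),.01),("rt",(282.5,274.5),.01)):print(n,atz(ct,p,z)[:2])
# line edges by gradient in the wrist image
g=cv2.cvtColor(c["image"],cv2.COLOR_RGB2GRAY).astype(int)
for y in(10,40,60): print(y,g[y,250:280].tolist(),g[y,330:362].tolist())
```

```text
L [0.4409 0.1776] [0.4348 0.1242] psi -6.462285423576253
R [0.501  0.1615] [0.4966 0.0781] psi -3.012547757389484
holes [array([0.4464, 0.1288]), array([0.4901, 0.1276])] plunger [0.4596 0.1005]
lt [0.498  0.2045]
lb [0.4374 0.2057]
rt [0.494  0.0555]
10 [188, 189, 191, 188, 189, 190, 172, 135, 126, 138, 141, 142, 142, 142, 143, 143, 142, 141, 142, 140, 136, 127, 127, 117, 101, 100, 97, 99, 101, 99] [139, 137, 140, 137, 139, 137, 137, 127, 126, 163, 188, 190, 188, 189, 188, 187, 189, 188, 189, 187, 187, 188, 190, 188, 189, 189, 191, 188, 189, 188, 189, 191]
40 [190, 191, 190, 188, 190, 189, 192, 190, 190, 192, 191, 189, 189, 191, 166, 127, 128, 140, 139, 141, 139, 141, 143, 137, 140, 144, 141, 138, 140, 138] [136, 139, 137, 138, 138, 139, 136, 137, 141, 139, 138, 138, 136, 125, 135, 170, 190, 188, 187, 188, 190, 190, 190, 188, 187, 190, 190, 192, 190, 189, 189, 188]
60 [189, 192, 191, 189, 190, 190, 188, 190, 190, 190, 190, 191, 189, 188, 189, 189, 188, 189, 190, 166, 129, 131, 138, 136, 138, 134, 119, 94, 92, 92] [138, 136, 136, 137, 137, 136, 136, 136, 137, 135, 138, 137, 137, 139, 135, 136, 134, 117, 142, 179, 190, 188, 190, 190, 189, 190, 190, 190, 190, 191, 189, 188]
```

Run:
```python
from h import *
np.set_printoptions(precision=4,suppress=True)
c=camera("wrist");g=cv2.cvtColor(c["image"],cv2.COLOR_RGB2GRAY).astype(int)
Lp=[];Rp=[]
for y in range(2,62,3):
    l=g[y,245:280];i=int(np.argmax(l<160));Lp.append(atz(c,(245+i-(160-l[i])/(l[i-1]-l[i]),y),.01)[:2])
    r=g[y,330:362];i=int(np.argmax(r>160));Rp.append(atz(c,(330+i-(r[i]-160)/(r[i]-r[i-1]),y),.01)[:2])
for P in(np.array(Lp),np.array(Rp)):
    k,b=np.polyfit(P[:,1],P[:,0],1);print("psi",np.degrees(np.arctan(-k)),"x at .130",k*.13+b,"resid",np.std(P[:,0]-k*P[:,1]-b))
for n in("top","scene"):
    c=camera(n)
    for q,z in(("seat",.052),("bench_rest",0)):
        r=pinpoint(n,q)[:1]
        if r: print(n,q,r[0]["score"],atz(c,r[0]["centre"],z))
```

```text
psi -1.7338536169046945 x at .130 0.4372205795416698 resid 9.739577548607463e-05
psi -1.9475095501957695 x at .130 0.49925346820764327 resid 0.00013364801115309003
top seat 0.7 [0.4701 0.1248 0.052 ]
top bench_rest 0.88 [0.4701 0.1241 0.    ]
scene seat 0.88 [0.4759 0.1152 0.052 ]
scene bench_rest 0.74 [ 0.6674 -0.3228  0.    ]
```

Rest found: yaw -1.8°, centre (0.468, 0.129). Moving above the seat, then lowering partway.

jog_arm --motion '[{"wx": 0, "wy": 0, "wz": 0.005, "dx": 0.01, "dy": 0.05, "dz": 0, "jaw": 1}, {"wx": 0, "wy": 0, "wz": 0.015, "dx": 0.03, "dy": 0.15, "dz": 0, "jaw": 1}, {"wx": 0, "wy": 0, "wz": 0.03, "dx": 0.055, "dy": 0.27, "dz": 0, "jaw": 1}, {"wx": 0, "wy": 0, "wz": 0.045, "dx": 0.08, "dy": 0.39, "dz": 0, "jaw": 1}, {"wx": 0, "wy": 0, "wz": 0.06, "dx": 0.1, "dy": 0.49, "dz": 0, "jaw": 1}, {"wx": 0, "wy": 0, "wz": 0.07, "dx": 0.112, "dy": 0.55, "dz": 0, "jaw": 1}, {"wx": 0, "wy": 0, "wz": 0.0726, "dx": 0.112, "dy": 0.572, "dz": 0, "jaw": 1}, {"wx": 0, "wy": 0, "wz": 0.0726, "dx": 0.112, "dy": 0.572, "dz": 0, "jaw": 1}]'

```text
time_s: 13.6
position: [0.4691, 0.1534, 0.1973]
tcp_rot: [[0.033, 0.999, -0.001], [0.999, -0.033, -0.001], [-0.001, -0.001, -1.0]]
contact_force: [-0.2, -0.7, -2.9]
finger_gap: 0.007
grip_force: 78.3
```

jog_arm --motion '[{"wx": 0, "wy": 0, "wz": 0, "dx": 0, "dy": 0, "dz": -0.04, "jaw": 1}, {"wx": 0, "wy": 0, "wz": 0, "dx": 0, "dy": 0, "dz": -0.1, "jaw": 1}, {"wx": 0, "wy": 0, "wz": 0, "dx": 0, "dy": 0, "dz": -0.17, "jaw": 1}, {"wx": 0, "wy": 0, "wz": 0, "dx": 0, "dy": 0, "dz": -0.24, "jaw": 1}, {"wx": 0, "wy": 0, "wz": 0, "dx": 0, "dy": 0, "dz": -0.29, "jaw": 1}, {"wx": 0, "wy": 0, "wz": 0, "dx": 0, "dy": 0, "dz": -0.32, "jaw": 1}, {"wx": 0, "wy": 0, "wz": 0, "dx": 0, "dy": 0, "dz": -0.32, "jaw": 1}, {"wx": 0, "wy": 0, "wz": 0, "dx": 0, "dy": 0, "dz": -0.32, "jaw": 1}]'

```text
time_s: 14.4
position: [0.4699, 0.1528, 0.1179]
tcp_rot: [[0.035, 0.999, 0.001], [0.999, -0.035, 0.0], [0.0, 0.001, -1.0]]
contact_force: [0.2, 0.6, -3.3]
finger_gap: 0.007
grip_force: 78.3
```

Run:
```python
from h import *
np.set_printoptions(precision=4,suppress=True)
s=get_state();print(s["position"],s["tcp_rot"],s["time_s"],s["contact_force"])
z=s["position"][2]+.0187
out=[]
for n in("top","scene"):
    c=camera(n)
    for q,zz in(("turbine_shaft",z),("balance_point",z),("seat",.052)):
        for r in pinpoint(n,q)[:1]: print(n,q,round(r["score"],2),r["centre"],atz(c,r["centre"],zz))
    im=c["image"]; (x,y)=np.round(proj(c,[.469,.13,z])).astype(int)
    out.append(cv2.resize(im[max(y-50,0):y+50,x-65:x+65],(390*2,300),interpolation=cv2.INTER_CUBIC) if 0 else cv2.resize(im[y-50:y+50,x-65:x+65],(780,600))[::1,:][:, :])
    cv2.imwrite(f"pics/c_{n}.png",out[-1][:,:,::-1])
cv2.imwrite("pics/c6.png",cv2.resize(np.vstack(out),(390,600))[:,:,::-1])
cw=camera("wrist")
for P in([.468,.129,.052],): print(proj(cw,P))
save(cw,"wrist6.png")
```

```text
[0.4699 0.1528 0.1179] [[ 0.0349  0.9994  0.0007]
 [ 0.9994 -0.0349  0.    ]
 [ 0.0001  0.0007 -1.    ]] 14.4 [ 0.2111  0.6473 -3.2952]
top turbine_shaft 0.82 [250.6, 279.4] [0.4736 0.124  0.1366]
top balance_point 0.72 [241.7, 283.3] [0.4643 0.1458 0.1366]
top seat 0.6 [252.3, 281.4] [0.4738 0.1314 0.052 ]
scene turbine_shaft 0.67 [295.2, 259.2] [0.4667 0.1333 0.1366]
scene balance_point 0.81 [289.2, 265.2] [0.461  0.1605 0.1366]
scene seat 0.64 [296.2, 286.1] [0.4739 0.1256 0.052 ]
[313.0009 290.3582]
```

View pics/c6.png

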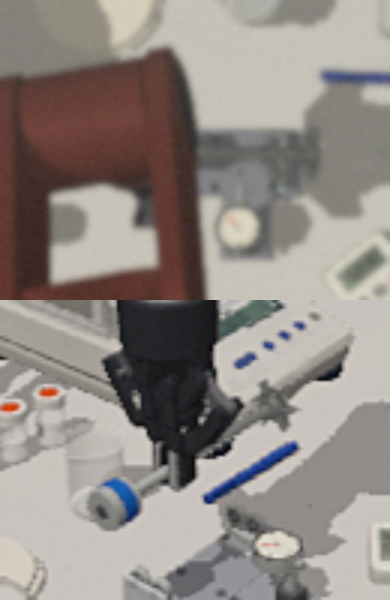

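The lower half shows the shaft above the rest, turbine at the gauge end and hub at the far end. Lowering to about 26 mm above the seat.

jog_arm --motion '[{"wx": 0, "wy": 0, "wz": 0, "dx": -0.003, "dy": 0.008, "dz": -0.03, "jaw": 1}, {"wx": 0, "wy": 0, "wz": 0, "dx": -0.003, "dy": 0.008, "dz": -0.07, "jaw": 1}, {"wx": 0, "wy": 0, "wz": 0, "dx": -0.003, "dy": 0.008, "dz": -0.11, "jaw": 1}, {"wx": 0, "wy": 0, "wz": 0, "dx": -0.003, "dy": 0.008, "dz": -0.15, "jaw": 1}, {"wx": 0, "wy": 0, "wz": 0, "dx": -0.003, "dy": 0.008, "dz": -0.185, "jaw": 1}, {"wx": 0, "wy": 0, "wz": 0, "dx": -0.003, "dy": 0.008, "dz": -0.21, "jaw": 1}, {"wx": 0, "wy": 0, "wz": 0, "dx": -0.003, "dy": 0.008, "dz": -0.228, "jaw": 1}, {"wx": 0, "wy": 0, "wz": 0, "dx": -0.003, "dy": 0.008, "dz": -0.232, "jaw": 1}]'

```text
time_s: 15.65
position: [0.4683, 0.1549, 0.0589]
tcp_rot: [[0.035, 0.999, -0.001], [0.999, -0.035, -0.0], [-0.0, -0.001, -1.0]]
contact_force: [0.5, -0.8, -2.8]
finger_gap: 0.0074
grip_force: 78.3
```

jog_arm --motion '[{"wx": 0, "wy": 0, "wz": 0, "dx": 0, "dy": 0, "dz": 0, "jaw": 1}, {"wx": 0, "wy": 0, "wz": 0, "dx": 0, "dy": 0, "dz": 0, "jaw": 1}, {"wx": 0, "wy": 0, "wz": 0, "dx": 0, "dy": 0, "dz": 0, "jaw": 1}, {"wx": 0, "wy": 0, "wz": 0, "dx": 0, "dy": 0, "dz": 0, "jaw": 1}, {"wx": 0, "wy": 0, "wz": 0, "dx": 0, "dy": 0, "dz": 0, "jaw": 1}, {"wx": 0, "wy": 0, "wz": 0, "dx": 0, "dy": 0, "dz": 0, "jaw": 1}, {"wx": 0, "wy": 0, "wz": 0, "dx": 0, "dy": 0, "dz": 0, "jaw": 1}, {"wx": 0, "wy": 0, "wz": 0, "dx": 0, "dy": 0, "dz": 0, "jaw": 1}]'

```text
time_s: 16.45
position: [0.4687, 0.155, 0.0596]
tcp_rot: [[0.034, 0.999, 0.0], [0.999, -0.034, 0.0], [0.0, 0.0, -1.0]]
contact_force: [-0.1, 0.8, -3.7]
finger_gap: 0.0072
grip_force: 78.3
```

Run:
```python
from h import *
np.set_printoptions(precision=4,suppress=True)
s=get_state();print(s["position"],s["tcp_rot"],s["time_s"],s["contact_force"],s["grip_force"])
z=s["position"][2]+.0187
c=camera("wrist");w=c["image"].copy()
u=np.array([.032,.9995,0]);p=s["position"]
# predicted landmarks: hub inner face on axis, hub outer rim top; roller/cheek +y
o=np.array([p[0],p[1],z])-.0258*u
for P in(o+.074*u,o+.104*u+[0,0,.017],np.array([.468,.129,.0])+.065*u+[0,0,.044],np.array([.468,.129,0])+.075*u+[0,0,.01]):
    q=proj(c,P);print(q);cv2.circle(w,tuple(int(v) for v in q),4,(255,0,0),1)
sc=camera("scene");q=proj(sc,[.469,.13,.07]).astype(int);k=cv2.resize(sc["image"][q[1]-40:q[1]+40,q[0]-53:q[0]+53],(640,480),interpolation=2)
cv2.imwrite("pics/f.png",cv2.resize(np.hstack([w,k]),(800,300))[:,:,::-1])
```

```text
[0.4687 0.155  0.0596] [[ 0.0345  0.9994  0.    ]
 [ 0.9994 -0.0345  0.    ]
 [ 0.      0.     -1.    ]] 16.45 [-0.0684  0.7669 -3.6506] 78.30224275588989
[313.2857 207.6114]
[312.4369 114.1677]
[314.2073 209.7143]
[314.3131 174.5408]
```

View pics/f.png

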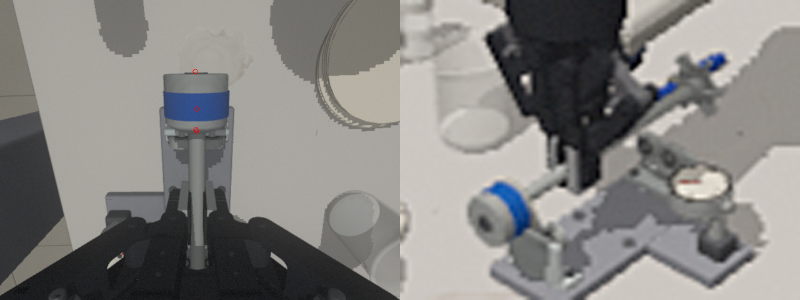

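The wrist view shows the shaft centred over the plate: plate at columns 163–232, rod at 197. The hub landmarks match the prediction and the scene view shows clearance above the rollers and gauge. Handing in.

```bash
python3 -c "
from station import *
print(finish_job())"
```

```text
the job is handed in; nothing more can be done
None
```

I handed the job in at about 16.5 s with the turbine shaft held still and level at its balance point, about 26 mm above the seat, turbine at the gauge end. The propeller shaft was still in the drawer when last seen, after the lift. No verdict came back from the judging.

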